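# Dock a tongued fixture board and pump it down

### The arm

A 6-joint arm with a two-finger parallel gripper is mounted at the origin on a cart in front of the work surface, level with it; the furniture and walls round the work are solid. World frame = base frame: x ahead of the robot, y to its left, z up, the work surface at z = 0. Lengths are in mm, angles in rad, forces in N, time in s.
With the tool pointing down it reaches from about 300 to 775 mm from the base axis. Payload 14.6 kg.
Tool frame: the origin (TCP) lies midway between the tips of the shut fingers; the grasp point (between the pads) lies behind it (manip.grip_depth is the z of the grasp point in the tool frame, in mm); z points along the fingers, y is the line along which they close (so a half turn about z gives the same grasp; the last joint's range is limited). The gripper opens to 94 mm and grips with 3 to 60 N. Pads are 16 mm wide; open, the fingers measure 119 mm over their backs; the gripper's body (75 mm by 177 mm) begins 78 mm behind the grasp point.
Start: joints at [-1.223, 0.3, 1.521, -0, 1.321, -0.067], TCP at [221.646, -503.351, 205.446] pointing down, gripper open.
Joint ranges: [-3.03, 3.03], [-0.79, 2.21], [0.23, 2.52], [-1.04, 4.18], [0, 3.07], [-2.55, 2.55]. Speed limits (rad/s): [2.22, 2.22, 2.57, 3.14, 3.14, 3.14].

### API

Orientations are given as [roll, pitch, yaw] about the fixed x, y, z axes, in that order (R = Rz(yaw) Ry(pitch) Rx(roll)).
In Python, from cell import manip, camrig, monitor, ticket gives the robot as it stands (manip), with the cameras (camrig), the readings (monitor) and the job (ticket).
- The arm moves only by the shell command python3 nudge.py FILE [OPENING] [FORCE], which reads ROWS from the file FILE. ROWS is 1 to 5 rows, one to a line, with the numbers parted by spaces; each row has 6 numbers: dx, dy, dz in a scale on which 1.0 is 750 mm, then a rotation vector rx, ry, rz in fractions of the full range, 1 being 90 degrees; each row is the pose to reach, as a shift and turn from the pose commanded when the command began, along the tool's axes at that moment; what a row does not reach only later rows make up. A row lasts 1/10 s, in which the tool goes at most 50 mm and 0.15 rad, less where a joint would pass 70% of its speed; a pose out of reach is approached as far as the arm can. OPENING is the finger opening in mm, set as the command begins (- or left out keeps the last). The fingers move at their own pace and stop on an object; FORCE is the grip in N (left out, the last holds). Time passes only in rows, so rows that do not move let the fingers close. It prints the time, the measured TCP pose, the force, the opening and the grip force at its end. Input that does not fit is refused with a message, and nothing moves.
- monitor.read_state(): the state, without advancing time (a new reading comes with each control period).
- camrig.camera(name): name is "side" or "top" or "wrist"; returns (picture, depth): 384x512x3 uint8, red, green, blue; 384x512 float32, mm along the optical axis (not along the pixel's ray), 0 where there is no reading.
- camrig.camera_info(name): a dict with "K" (3x3 intrinsics, pixels), "dist" ([k1, k2, p1, p2, k3] as OpenCV has them; the pictures are not rectified), "rvec" (rotation vector, rad) and "tvec" (3), from world to camera coordinates, as OpenCV has them; the wrist camera has in their place "mount" (4x4, takes a point from camera to tool coordinates, whose origin is the TCP and whose axes are the flange's). Camera axes: x right, y down, z forward; pixel columns grow to the right and rows downward; lengths in mm; the calibration is good to about 2 mm. A picture is of the moment at which its call begins: read the wrist's pose just before it. camera_info takes no time and is no camera call.
- ticket.sign_off(): hands the job in; it is judged then, once.
The state is a dict: "clock": time; "joints": joint angles; "qd": joint speeds; "effort": joint torques, N m; "eef_pos": TCP position; "eef_rot": TCP orientation; "wrist_force": force on the tool from outside, world axes, zero at the start; "moment": the same for the moment, N m; "finger_gap": finger opening in mm; "finger_force": force on a finger pad.
Only numpy, scipy, OpenCV 4.12 (cv2) and the standard library are available. Lean on these libraries where they do the work, as an engineer would, in place of code of your own. Each camera call takes 0.05 s, during which the arm holds its last target. There are 200 camera calls.

### The job

Mount the grey fixture board on the blue vacuum dock: hold it angled with its far edge raised, get its yellow tongue into the groove under the lip, then lower it without letting it slam and press it flat until the orange latch snaps over its far edge. Then give the red hand-pump lever at least three full strokes, all the way down and all the way back up each time. Leave the ring gauge, the small orange and cream box and the V-block where they are.

Things in the scene. Friction and masses are not known exactly. Their poses are not given: they have to be found in the camera images.
- dock: Vacuum dock's fixed blue base plate, 188 x 164 x 5 mm. Frame: origin on the worktop, z up, x towards the latch (away from the robot within 0.2 rad), y towards the pump. On it the aluminium top slide (deck, groove, latch in one) is clamped shifted along x by s, -10 to +10 mm, not measured: feel or look for it. Deck: top z 14, x -56+s to 54+s, y -56 to 56.
- groove_mark (a point): Dock x -59, y 0, z 18 mm: the groove's mouth if s were 0. With shift s: lip x -82+s to -62+s, z 22 to 27, its front face upright; groove back x -78+s; deck edge x -56+s, z 14; under the lip a trough, floor z 5. A tongue dipping at 0.3 to 0.45 rad slides in between deck edge and lip edge till the board's shoulder meets the lip, tip 10 mm past the mouth. 96 mm wide, closed ends.
- latch_mark (a point): Dock x 44, y 0, z 28 mm: lower edge of the orange sprung latch (36 mm wide) if s were 0. Its slope rises from x 44+s to x 53+s, z 44. A board put in angled rests on it at about 0.2 rad; pressing it flat takes 5 to 10 N at its far edge. Below it a far stop, face x 50.5+s, top z 24: 112.5 mm from the lip, too short to slide the board in flat. Seated board: origin x -7+s to -4.5+s, z 14.
- board: Loose grey board, 0.25 to 0.5 kg, flat on the worktop at the start. Origin: centre of the underside, z up, -x towards the tongue. Body 110 (x) x 100 (y) x 12 mm. Yellow tongue, flush with the underside: x -55 to -67, 88 mm wide, z 0 to 6. Black grip rib on top: x -6 to 6, y -30 to 30, z 12 to 38; grasp it across its 12 mm from above. The +x edge is the far edge, for the latch.
- tongue_tip (a point): Middle of the tongue's front edge: board x -67, y 0, z 3 mm.
- rib (a point): Middle of the top of the grip rib: board x 0, y 0, z 38 mm.
- far_edge (a point): Point on the board's top, 10 mm inside the far edge: board x 45, y 0, z 12 mm. Press here.
- latch (a joint): Orange sprung latch: 0 = sprung out over the board's place, grows to 0.010 m as it is pushed back (towards dock +x). Spring 1.6 N at rest, 400 N/m.
- pump_lever (a joint): Red pump lever: 0 = up (rest), 0.40 rad = fully down against its stop. It springs back by itself; a full stroke goes beyond 0.33 and back below 0.06. At the pad about 2 N at the start and 6 N fully down.
- pump_pad (a point): Middle of the top of the lever's red pad (32 x 26 mm), moves with the lever; at rest at dock x -38, y 84, z 67 mm. The lever's axis is parallel to the dock's y at dock x 60, z 58 mm; the pad goes down about 38 mm.
- ring_gauge: Bystander: grey steel ring gauge, 69 mm diameter, 20 mm high; origin under its centre.
- tip_box: Bystander: small orange and cream box, 41 x 61 x 19 mm; origin under its centre.
- v_block: Bystander: grey V-block, 52 x 62 x 36 mm; origin under its centre.

How it is judged (in metres and radians):
On the way, in this order (a step that is already met when the one before it is completed fails the run):
1. the board's tongue is in the groove, its tip dipped below the deck's edge, while the board is still angled (y of tongue_tip in the frame of dock between -0.01 and 0.01 m and x of tongue_tip in the frame of dock between -0.09 and -0.055 m and z of tongue_tip in the frame of dock below 0.0155 m and angle between board's own z axis and vertical above 0.1 rad), for 0.05 s.
2. the board lies flat on the deck and the orange latch has sprung back over its far edge (y of tongue_tip in the frame of dock between -0.01 and 0.01 m and x of tongue_tip in the frame of dock between -0.09 and -0.055 m and z of board in the frame of dock between 0.012 and 0.0165 m and angle between board's own z axis and vertical below 0.03 rad and value of joint latch below 0.002 m and angle between the x axis of board and the x axis of dock, either way round below 0.06 rad), for 0.2 s.
3. first stroke: pump lever pressed fully down (over 0.33 rad) (all of step 2 and value of joint pump_lever above 0.33 rad), for 0.05 s.
4. first stroke: pump lever back up (under 0.06 rad) (value of joint pump_lever below 0.06 rad), for 0.05 s.
5. second stroke: pump lever pressed fully down (over 0.33 rad) (all of step 3), for 0.05 s.
6. second stroke: pump lever back up (under 0.06 rad) (value of joint pump_lever below 0.06 rad), for 0.05 s.
7. third stroke: pump lever pressed fully down (over 0.33 rad) (all of step 5), for 0.05 s.
8. third stroke: pump lever back up (under 0.06 rad) (value of joint pump_lever below 0.06 rad), for 0.05 s.
At the end, for the whole second after the job is handed in: The board lies flat on the deck (underside 12 to 16.5 mm above the worktop, tilt under 0.03 rad, turned under 0.06 rad from the dock), possible only with its tongue under the lip, tongue within 10 mm of the middle; latch out (under 2 mm), pump lever up (under 0.06 rad), board at rest (all of step 2 and value of joint pump_lever below 0.06 rad and linear speed of board below 0.01 m/s); the robot touches nothing.
It fails at once if the board is slammed down (turns faster than 6 rad/s) (angular speed of board above 6 rad/s).
It fails at once if the ring gauge is moved by more than 30 mm (distance of ring_gauge from where it was at the start of the episode above 0.03 m).
It fails at once if the small box is moved by more than 30 mm (distance of tip_box from where it was at the start of the episode above 0.03 m).
It fails at once if the V-block is moved by more than 30 mm (distance of v_block from where it was at the start of the episode above 0.03 m).
It also fails if it takes over 61 s, if anything falls off the work surface, if the arm or the gripper's body presses on something with over 40 N, if the wrist force passes 120 N, or if a joint passes its speed limit or range.

## Working session

There is one attempt and no reset: what is moved stays moved. The work goes in short steps, Python scripts to look and compute and a shell command to move; the robot and the scene stay as the last step left them, time stands still between calls to the robot, and variables do not carry over. Pictures are saved under pics/ and viewed, at most 10 in all, crops included, and the job is handed in when it is done.

```bash
ls; mkdir -p pics
python3 - <<'E'
from cell import manip, camrig, monitor, ticket
import cv2,numpy as np
s=monitor.read_state();print(s);print(manip.grip_depth)
for n in ["top","side"]:
    p,d=camrig.camera(n);cv2.imwrite(f"pics/{n}0.png",p[:,:,::-1]);np.savez(f"pics/{n}0.npz",p=p,d=d)
    print(n,camrig.camera_info(n))
print(camrig.camera_info("wrist"))
a=cv2.imread("pics/top0.png");b=cv2.imread("pics/side0.png")
E
```

```text
cell.py
nudge.py
pics
  3 cell.py
  5 nudge.py
  8 total
{'clock': 0.0, 'joints': array([-1.22259596e+00,  3.00443007e-01,  1.52157555e+00,  6.25195912e-06,
        1.32068646e+00, -6.65845009e-02]), 'qd': array([ 0.00019018,  0.00132053,  0.0002034 , -0.00043749, -0.00125695,
        0.00075376]), 'effort': array([-3.89761717e-04, -5.31810451e+01, -3.52739954e+01,  7.07970886e-02,
        2.44578416e-02, -1.01313901e-04]), 'eef_pos': array([ 221.56504292, -503.1169949 ,  204.90407652]), 'eef_rot': array([-3.14048315e+00, -8.00539588e-05,  4.14783275e-01]), 'wrist_force': array([-0.34349646,  1.06652495,  0.10188648]), 'moment': array([-0.00453013, -0.01389497, -0.00432228]), 'finger_force': 0.0, 'finger_gap': 93.7947864178598}
-18.8
top {'K': array([[347.01746894,   0.        , 256.99802029],
       [  0.        , 347.01746894, 200.38184875],
       [  0.        ,   0.        ,   1.        ]]), 'dist': array([-0.07171415,  0.        ,  0.        ,  0.        ,  0.        ]), 'rvec': array([ 2.12203843, -2.04534989,  0.25143877]), 'tvec': array([-23.3227173 , 567.98250091, 781.221002
[... 265 characters left out ...]
ay([ 2.48283797,  0.0734985 , -0.0233569 ]), 'tvec': array([-566.18402272,   17.60490652, 1169.760459  ])}
{'K': array([[345.33780258,   0.        , 259.11787528],
       [  0.        , 345.33780258, 195.52221362],
       [  0.        ,   0.        ,   1.        ]]), 'dist': array([-0.01884697,  0.        ,  0.        ,  0.        ,  0.        ]), 'mount': array([[-4.84829778e-04, -9.60935850e-01, -2.76770768e-01,
         8.17201596e+01],
       [ 9.99999876e-01, -4.98341743e-04, -2.15169812e-05,
         3.63718187e-01],
       [-1.17249988e-04, -2.76770744e-01,  9.60935972e-01,
        -1.78129483e+02],
       [ 0.00000000e+00,  0.00000000e+00,  0.00000000e+00,
         1.00000000e+00]])}
```

View pics/top0.png

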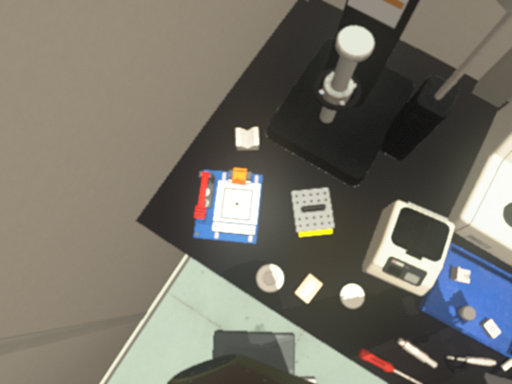

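View pics/side0.png

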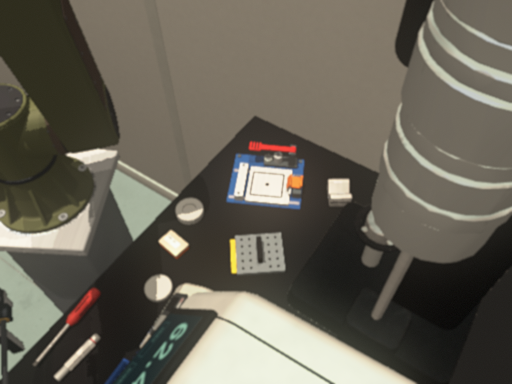

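Top view: the dock spans cols 193–263 and rows 170–243. Its orange latch is at (240,174) and the red lever at (203,195). The board is centred at (314,208) with its yellow tongue at (316,233). The ring gauge, box and V-block are at about (270,278), (309,289) and (247,138). The side view agrees. Next I measure these in world coordinates.

```bash
cat > h.py <<'E'
import cv2,numpy as np
from scipy.spatial.transform import Rotation as R
from cell import manip, camrig, monitor, ticket
def pose(name,st=None):
    i=camrig.camera_info(name)
    if name=="wrist":
        T=np.eye(4);T[:3,:3]=R.from_euler('xyz',st['eef_rot']).as_matrix();T[:3,3]=st['eef_pos'];M=T@i['mount']
        return i,M[:3,:3],M[:3,3]
    r=cv2.Rodrigues(i['rvec'])[0];return i,r.T,-r.T@i['tvec']
def rays(name,px,st=None):
    i,r,c=pose(name,st)
    u=cv2.undistortPoints(np.array(px,float).reshape(-1,1,2),i['K'],i['dist']).reshape(-1,2)
    return c,(np.c_[u,np.ones(len(u))])@r.T
def onz(name,px,z,st=None):
    c,d=rays(name,px,st);return c+d*((z-c[2])/d[:,2])[:,None]
def bydepth(name,d,st=None):
    h,w=d.shape;x,y=np.meshgrid(np.arange(w),np.arange(h))
    c,r=rays(name,np.c_[x.ravel(),y.ravel()],st);P=c+r*d.ravel()[:,None]
    P[d.ravel()<=0]=np.nan;return P.reshape(h,w,3)
def blob(hsv,lo,hi,roi=None):
    m=cv2.inRange(hsv,np.array(lo),np.array(hi))
    if roi: 
        k=np.zeros_like(m);a,b,c,d=roi;k[b:d,a:c]=1;m*=k
    n,l,s,ce=cv2.connectedComponentsWithStats(m);j=1+np.argmax(s[1:,4]);return (l==j)
E
python3 - <<'E'
from h import *
for n,rb,rd in [("top",(285,180,340,242),(185,160,270,250)),("side",(222,225,292,280),(220,135,312,215))]:
    f=np.load(f"pics/{n}0.npz");p,d=f['p'],f['d'];hsv=cv2.cvtColor(p,cv2.COLOR_RGB2HSV);P=bydepth(n,d)
    for nm,lo,hi,roi,z in [("tongue",(22,120,100),(35,255,255),rb,6),("rib",(0,0,0),(180,255,70),(300,200,328,216) if n=="top" else (252,236,274,266),38),("boardgrey",(0,0,90),(180,60,220),rb,12),
      ("blue",(100,100,60),(125,255,255),rd,5),("latch",(5,130,120),(20,255,255),rd,36),("red",(0,150,80),(4,255,255),rd,65),("alu",(0,0,200),(180,60,255),rd,14)]:
        m=blob(hsv,lo,hi,roi);y,x=np.nonzero(m);q=cv2.minAreaRect(np.c_[x,y].astype(np.float32))
        box=cv2.boxPoints(q);w=onz(n,box,z)
        print(n,nm,m.sum(),"depthmed",np.nanmedian(P[m],0).round(1),"rect ctr",onz(n,[q[0]],z)[0].round(1)[:2],"sides",np.linalg.norm(w[1]-w[0]).round(1),np.linalg.norm(w[2]-w[1]).round(1),"dir",np.arctan2(*(w[1]-w[0])[1::-1]).round(3),"\n   ",w[:,:2].round(0).tolist())
E
```

```text
top tongue 213 depthmed [ 504.2 -157.8    5. ] rect ctr [ 504.1 -156.3] sides 92.7 15.9 dir -1.436 
    [[506.0, -110.0], [518.0, -202.0], [502.0, -203.0], [490.0, -111.0]]
top rib 1 depthmed [ 563.6 -168.5   35.3] rect ctr [ 562.9 -168. ] sides 0.0 0.0 dir 0.0 
    [[563.0, -168.0], [563.0, -168.0], [563.0, -168.0], [563.0, -168.0]]
top boardgrey 1580 depthmed [ 564.3 -146.4   11.4] rect ctr [ 565.5 -147.5] sides 111.3 114.3 dir -1.42 
    [[615.0, -87.0], [631.0, -197.0], [518.0, -207.0], [502.0, -100.0]]
top blue 811 depthmed [503.5 117.4   4.3] rect ctr [568.7  88.7] sides 191.4 149.1 dir -0.002 
    [[479.0, 162.0], [670.0, 161.0], [662.0, 12.0], [472.0, 20.0]]
top latch 148 depthmed [650.1  47.1  37.6] rect ctr [644.2  47.7] sides 43.5 37.3 dir -0.079 
    [[625.0, 68.0], [668.0, 64.0], [664.0, 27.0], [621.0, 31.0]]
top red 343 depthmed [573.6 136.2  65. ] rect ctr [579.4 138.1] sides 117.6 27.1 dir -0.023 
    [[523.0, 153.0], [640.0, 150.0], [638.0, 123.0], [521.0, 127.0]]
top alu 2398 depthmed [562.4  51.8  13.6] rect ctr [564.6  52.2] sides 180.3 120.8 dir -0.029 
    [[480
[... 522 characters left out ...]
6.0], [618.0, -89.0], [628.0, -194.0], [520.0, -209.0]]
side blue 214 depthmed [510.7 136.1   4.1] rect ctr [515.  137.1] sides 83.1 49.2 dir 0.193 
    [[470.0, 154.0], [552.0, 170.0], [559.0, 121.0], [479.0, 106.0]]
side latch 180 depthmed [644.4  43.1  36.2] rect ctr [644.1  44.6] sides 40.5 39.6 dir 1.532 
    [[624.0, 25.0], [625.0, 66.0], [665.0, 64.0], [663.0, 24.0]]
side red 324 depthmed [571.1 131.9  64.3] rect ctr [581.5 134.9] sides 32.3 126.3 dir 1.616 
    [[520.0, 119.0], [518.0, 151.0], [644.0, 151.0], [644.0, 119.0]]
side alu 1352 depthmed [576.5  43.9  13.4] rect ctr [587.6  46.6] sides 112.8 139.1 dir 1.574 
    [[520.0, -4.0], [520.0, 109.0], [659.0, 99.0], [651.0, -12.0]]
```

Run:
```python
from h import *
f=np.load("pics/top0.npz");P=bydepth("top",f['d'])
for y in range(40,384,24): print(y,[tuple(int(v) if v==v else -1 for v in P[y,x]) for x in range(180,512,36)])
```

```text
40 [(814, 154, 338), (901, 102, 233), (1027, 28, 82), (1099, -77, 0), (1105, -189, -1), (808, -186, 360), (859, -279, 305), (1082, -502, 51), (1042, -575, 108), (1004, -638, 163)]
64 [(796, 163, 287), (888, 110, 162), (1009, 29, 0), (1012, -78, 0), (971, -175, 62), (854, -225, 226), (1028, -407, 1), (1036, -520, 0), (759, -378, 373), (943, -639, 144)]
88 [(778, 174, 226), (873, 119, 77), (925, 26, 1), (929, -79, 1), (798, -145, 211), (811, -230, 198), (904, -374, 61), (784, -371, 252), (958, -623, 1), (916, -680, 77)]
112 [(757, 187, 156), (845, 126, -2), (847, 22, 0), (817, -75, 61), (798, -164, 102), (825, -269, 61), (830, -368, 61), (729, -367, 247), (879, -614, -2), (844, -672, 69)]
136 [(731, 202, 76), (769, 121, 0), (758, 18, 31), (748, -76, 60), (750, -170, 63), (754, -266, 62), (737, -343, 108), (794, -494, 0), (801, -603, -2), (743, -615, 126)]
160 [(694, 215, 0), (697, 116, 0), (701, 16, -2), (704, -82, 0), (685, -170, 59), (687, -263, 62), (715, -382, 2), (721, -487, 0), (726, -593, 0), (686, -619, 108)]
184 [(625, 209, -2), (627, 110, 2), (627, 13, 13), (635, -83, 0), (63
[... 766 characters left out ...]
, 3)]
304 [(270, 357, -805), (278, 185, -799), (285, 15, -799), (322, -88, 0), (325, -179, -2), (328, -266, 10), (330, -361, 0), (331, -452, 4), (333, -546, 6), (333, -648, 1)]
328 [(162, 346, -795), (169, 178, -800), (177, 10, -797), (182, -156, -801), (267, -178, -1), (269, -269, -2), (272, -358, 1), (273, -452, -1), (274, -544, 1), (274, -640, 4)]
352 [(53, 340, -807), (80, 161, -701), (109, 3, -571), (93, -150, -696), (81, -324, -797), (215, -263, 14), (215, -356, 0), (215, -448, 0), (215, -541, 0), (220, -613, 35)]
376 [(203, 116, 254), (227, 44, 344), (247, -9, 421), (260, -51, 467), (-23, -325, -799), (-19, -490, -798), (159, -354, 0), (159, -445, -1), (158, -539, -2), (157, -632, 0)]
```

Careful with the scale: shifts go in shares of 750 mm and turns go in shares of 90 degrees. That gives: 228 mm is 0.304, 180 mm is 0.24.

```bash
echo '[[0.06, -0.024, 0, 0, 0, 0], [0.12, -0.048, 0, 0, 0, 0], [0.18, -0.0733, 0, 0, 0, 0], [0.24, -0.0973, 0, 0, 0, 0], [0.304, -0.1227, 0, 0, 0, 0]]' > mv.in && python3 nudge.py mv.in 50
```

```text
refused: ROWS must be rows one to a line, with the numbers parted by spaces. Nothing was moved.
```

The call was refused and nothing moved: it wants rows one to a line, with the numbers parted by spaces. Same move again in that form.

```bash
echo '0.06 -0.024 0 0 0 0
0.12 -0.048 0 0 0 0
0.18 -0.0733 0 0 0 0
0.24 -0.0973 0 0 0 0
0.304 -0.1227 0 0 0 0' > mv.in && python3 nudge.py mv.in 50
echo '0.06 -0.024 0 0 0 -0.0891
0.12 -0.048 0 0 0 -0.1783
0.18 -0.0733 0 0 0 -0.2674
0.24 -0.0973 0 0 0 -0.3565
0.304 -0.1227 0 0 0 -0.4456' > mv.in && python3 nudge.py mv.in
echo '0 0 0 0 0 -0.0891
0 0 0 0 0 -0.1783
0 0 0 0 0 -0.2674
0 0 0 0 0 -0.3756
0 0 0 0 0 -0.3756' > mv.in && python3 nudge.py mv.in
```

```text
clock: 0.6
eef_pos: [393.0, -326.8, 205.3]
eef_rot: [-3.141, 0.0, 0.414]
wrist_force: [-0.5, -0.6, 0.2]
finger_gap: 57.4
finger_force: 0.0
clock: 1.1
eef_pos: [563.5, -151.8, 205.3]
eef_rot: [-3.141, 0.0, 1.121]
wrist_force: [0.2, -1.2, -0.6]
finger_gap: 50.0
finger_force: 0.0
clock: 1.6
eef_pos: [562.4, -153.4, 205.1]
eef_rot: [-3.141, -0.0, 1.708]
wrist_force: [0.2, -0.1, 0.6]
finger_gap: 50.3
finger_force: 0.0
```

Run:
```python
from h import *
s=monitor.read_state();print(s['eef_pos'],s['eef_rot'],s['joints'],s['qd'])
p,d=camrig.camera("wrist");cv2.imwrite("pics/w1.png",p[:,:,::-1]);np.savez("pics/w1.npz",p=p,d=d,pos=s['eef_pos'],rot=s['eef_rot'])
```

```text
[ 562.42695351 -153.43521649  205.09357567] [-3.14098373e+00 -2.87717488e-04  1.70798938e+00] [-3.29142571e-01  3.74334900e-01  1.42283589e+00 -1.72251610e-05
  1.34509514e+00 -4.66331854e-01] [ 0.0004905  -0.00110853 -0.00058767  0.00119612 -0.00030042 -0.04519706]
```

View pics/w1.png

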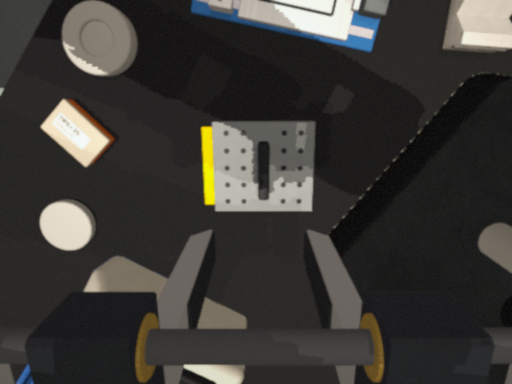

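The wrist view shows the rib at about (264,170), the tongue at col 208 and the fingers below at rows 230 and up. The dock is at the top edge. I measure the rib and tongue.

Run:
```python
from h import *
f=np.load("pics/w1.npz");st=dict(eef_pos=f['pos'],eef_rot=f['rot']);p=f['p'];hsv=cv2.cvtColor(p,cv2.COLOR_RGB2HSV);P=bydepth("wrist",f['d'],st)
def rep(n,m,z):
    y,x=np.nonzero(m);q=cv2.minAreaRect(np.c_[x,y].astype(np.float32));w=onz("wrist",cv2.boxPoints(q),z,st)[:,:2]
    print(n,m.sum(),np.nanmedian(P[m],0).round(1),"ctr",w.mean(0).round(1),(w[1]-w[0]).round(1),(w[2]-w[1]).round(1), [round(float(np.arctan2(*(e[::-1]))),3) for e in (w[1]-w[0],w[2]-w[1])])
rep("tongue",blob(hsv,(22,120,100),(35,255,255)),6)
m=np.zeros(p.shape[:2],bool);m[125:208,216:310]=(P[125:208,216:310,2]>30);rep("ribdepth",m,38)
m=blob(hsv,(0,0,0),(180,255,60),(250,130,280,210));rep("ribdark",m,38)
m=np.zeros(p.shape[:2],bool);m[110:220,195:325]=(P[110:220,195:325,2]>8)&(P[110:220,195:325,2]<25);rep("body",m,12)
```

```text
tongue 898 [ 505.3 -154.1    4.7] ctr [ 505.8 -155.8] [12.3  2.3] [ 13.  -88.4] [0.181, -1.425]
ribdepth 674 [ 566.8 -146.1   36.5] ctr [ 566.8 -146.1] [10.9  1.5] [  8.4 -57.7] [0.137, -1.426]
ribdark 543 [ 565.7 -139.6   36.5] ctr [ 566.6 -144.6] [10.8  1.5] [  8.5 -58.6] [0.137, -1.426]
body 8291 [ 565.7 -143.4   10.9] ctr [ 567.2 -146.6] [107.6  14.8] [ 17.8 -97.3] [0.137, -1.39]
```

```bash
echo '0.0085 0.0072 0.06 0 0 0
0.0085 0.0072 0.12 0 0 0
0.0085 0.0072 0.18 0 0 0
0.0085 0.0072 0.22 0 0 0
0.0085 0.0072 0.24 0 0 0' > mv.in && python3 nudge.py mv.in 50
echo '0 0 0.0067 0 0 0
0 0 0.0133 0 0 0
0 0 0.0133 0 0 0' > mv.in && python3 nudge.py mv.in
echo '0 0 0 0 0 0
0 0 0 0 0 0
0 0 0 0 0 0
0 0 0 0 0 0
0 0 0 0 0 0' > mv.in && python3 nudge.py mv.in 0 50
echo '0 0 0 0 0 0
0 0 0 0 0 0
0 0 0 0 0 0' > mv.in && python3 nudge.py mv.in
```

```text
clock: 2.15
eef_pos: [565.7, -146.0, 22.6]
eef_rot: [-3.138, -0.002, 1.701]
wrist_force: [0.6, -0.2, 0.7]
finger_gap: 50.1
finger_force: 0.0
clock: 2.45
eef_pos: [567.6, -146.6, 16.3]
eef_rot: [3.14, 0.001, 1.704]
wrist_force: [0.1, -0.2, 0.2]
finger_gap: 50.1
finger_force: 0.0
clock: 2.95
eef_pos: [567.0, -146.5, 15.6]
eef_rot: [-3.142, 0.0, 1.705]
wrist_force: [-6.7, -1.2, 5.7]
finger_gap: 13.3
finger_force: 3.4
clock: 3.25
eef_pos: [566.9, -146.5, 15.6]
eef_rot: [-3.141, -0.0, 1.705]
wrist_force: [-4.6, -0.1, 5.2]
finger_gap: 11.2
finger_force: 50.0
```

```bash
echo '0 0 -0.02 0 0 0
0 0 -0.0667 0 0 0
0 0 -0.12 0 0 0
0 0 -0.1733 0 0 0
0 0 -0.22 0 0 0' > mv.in && python3 nudge.py mv.in
echo '0.04 0.0053 -0.02 0 0 0
0.0867 0.012 -0.0467 0 0 0
0.1267 0.0173 -0.0533 0 0 0
0.14 0.0187 -0.0533 0 0 0
0.14 0.0187 -0.0533 0 0 0' > mv.in && python3 nudge.py mv.in
echo '0 0 0 0 0 0
0 0 0 0 0 0
0 0 0 0 0 0' > mv.in && python3 nudge.py mv.in
python3 - <<'E'
from h import *
s=monitor.read_state();print(s['eef_pos'],s['eef_rot'],s['joints'])
p,d=camrig.camera("wrist");cv2.imwrite("pics/w2.png",p[:,:,::-1]);np.savez("pics/w2.npz",p=p,d=d,pos=s['eef_pos'],rot=s['eef_rot'])
E
```

```text
clock: 3.75
eef_pos: [567.1, -146.3, 183.3]
eef_rot: [3.14, 0.0, 1.705]
wrist_force: [-0.4, -0.7, -3.8]
finger_gap: 11.5
finger_force: 50.0
clock: 4.25
eef_pos: [566.8, -39.5, 220.8]
eef_rot: [3.141, -0.0, 1.707]
wrist_force: [-0.4, -0.4, -4.7]
finger_gap: 11.5
finger_force: 50.0
clock: 4.55
eef_pos: [566.8, -41.4, 220.1]
eef_rot: [-3.141, -0.0, 1.704]
wrist_force: [1.1, -0.5, -3.9]
finger_gap: 11.3
finger_force: 50.0
[566.81124417 -41.44672495 220.13232404] [-3.14103491e+00 -7.42549730e-05  1.70354914e+00] [-1.37400250e-01  3.30493438e-01  1.44655045e+00 -7.89523478e-05
  1.36510609e+00 -2.70136939e-01]
```

View pics/w2.png

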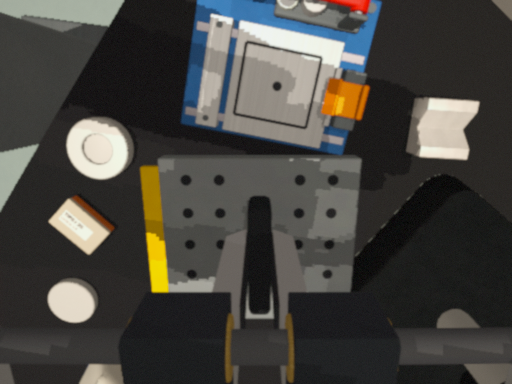

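The dock is fully visible except its pump end. The lip bar is at cols 197–232, rows 15–125. The deck is centred at (277,86) and the latch is at (346,97). The held board sits lower, with its tongue at left. I measure these features using the depth bands.

Run:
```python
from h import *
f=np.load("pics/w2.npz");st=dict(eef_pos=f['pos'],eef_rot=f['rot']);p=f['p'];hsv=cv2.cvtColor(p,cv2.COLOR_RGB2HSV);P=bydepth("wrist",f['d'],st)
Z=np.nan_to_num(P[...,2],nan=-99);roi=np.zeros(Z.shape,bool);roi[0:152,175:375]=1
gray=(hsv[...,1]<80)&(hsv[...,2]>70)
def big(m):
    n,l,s,_=cv2.connectedComponentsWithStats(m.astype(np.uint8));return l==1+np.argmax(s[1:,4])
def rep(n,m,z):
    y,x=np.nonzero(m);q=cv2.minAreaRect(np.c_[x,y].astype(np.float32));b=cv2.boxPoints(q);w=onz("wrist",b,z,st)[:,:2]
    e=[w[1]-w[0],w[2]-w[1]];print(n,m.sum(),np.nanmedian(P[m],0).round(1),"ctr",w.mean(0).round(1),"len",[np.linalg.norm(v).round(1) for v in e],[round(float(np.arctan2(*(v[::-1]))),3) for v in e],"px",b.round().tolist(),w.round(1).tolist())
rep("lip",big(roi&gray&(Z>20)&(Z<32)),27)
rep("deck",big(roi&(Z>10)&(Z<18)&(hsv[...,1]<80)),14)
blue=roi&cv2.inRange(hsv,(100,100,50),(125,255,255)).astype(bool);rep("blue",blue,5)
rep("latch",big(roi&cv2.inRange(hsv,(5,120,120),(20,255,255)).astype(bool)),40)
# profile along image row through the deck, off the printed dot
for r in (60,110): print([(c,*P[r,c].round(0).astype(int).tolist()) for c in range(185,345,4)if P[r,c,2]==P[r,c,2]])
# held board
rb=np.zeros(Z.shape,bool);rb[150:295,130:370]=1
t=big(rb&cv2.inRange(hsv,(20,120,60),(35,255,255)).astype(bool));rep("tongue",t,float(np.nanmedian(P[t][:,2])))
b=rb&(Z>195)&(Z<245)&(P[...,2]==P[...,2]);A=P[b&~t&(hsv[...,2]>60)];
k=np.abs(A[:,2]-np.median(A[:,2]))<8;A=A[k];c=np.linalg.lstsq(np.c_[A[:,:2]-A[:,:2].mean(0),np.ones(len(A))],A[:,2],rcond=None)[0];print("plane",c,A[:,:2].mean(0))
```

```text
lip 2424 [507.9  59.   25.8] ctr [507.4  55.9] len [np.float64(107.5), np.float64(22.5)] [1.488, -0.02] px [[193.0, 123.0], [211.0, 13.0], [234.0, 17.0], [216.0, 127.0]] [[491.3, 2.6], [500.1, 109.7], [522.6, 109.3], [515.6, 1.8]]
deck 10839 [577.   54.8  12.9] ctr [579.1  51.6] len [np.float64(111.0), np.float64(108.4)] [1.474, -0.048] px [[219.0, 128.0], [240.0, 20.0], [344.0, 41.0], [322.0, 149.0]] [[517.4, -0.4], [528.2, 110.0], [636.5, 104.8], [634.5, -7.9]]
blue 5826 [536.9 106.1   3.8] ctr [574.3  67.8] len [np.float64(158.4), np.float64(184.3)] [1.509, 0.015] px [[178.0, 132.0], [199.0, -23.0], [378.0, 1.0], [358.0, 156.0]] [[471.8, -11.9], [481.5, 146.2], [665.8, 148.9], [677.9, -11.9]]
latch 1410 [644.7  48.8  35.4] ctr [642.7  46.9] len [np.float64(36.2), np.float64(42.2)] [1.506, -0.086] px [[320.0, 113.0], [329.0, 76.0], [370.0, 86.0], [361.0, 123.0]] [[620.2, 30.8], [622.6, 66.9], [664.6, 63.3], [663.4, 26.7]]
[(185, 473, 66, 0), (189, 477, 66, 3), (193, 482, 67, 3), (197, 486, 67, 3), (201, 490, 68, 4), (205, 498, 66, 26), (209, 502, 67, 25), (213, 506, 68, 26), (217, 
[... 1048 characters left out ...]
269, 570, 26, 14), (273, 574, 26, 14), (277, 578, 27, 14), (281, 582, 27, 13), (285, 587, 28, 13), (289, 591, 29, 13), (293, 596, 29, 12), (297, 600, 30, 13), (301, 604, 30, 13), (305, 608, 31, 12), (309, 613, 31, 12), (313, 617, 32, 15), (317, 621, 33, 12), (321, 626, 33, 12), (325, 626, 34, 34), (329, 629, 35, 38), (333, 632, 35, 43), (337, 638, 36, 35), (341, 642, 36, 34)]
tongue 2387 [505.8 -44.5 209.4] ctr [506.1 -45.9] len [np.float64(11.0), np.float64(81.1)] [0.215, -1.438] px [[139.0, 165.0], [158.0, 164.0], [169.0, 293.0], [150.0, 294.0]] [[495.7, -6.8], [506.4, -4.4], [517.2, -84.8], [505.2, -87.6]]
plane [ 1.08157281e-03 -6.01028309e-03  2.15381380e+02] [565.49681891 -24.13765764]
```

Run:
```python
from h import *
f=np.load("pics/w2.npz");st=dict(eef_pos=f['pos'],eef_rot=f['rot']);p=f['p'];hsv=cv2.cvtColor(p,cv2.COLOR_RGB2HSV);P=bydepth("wrist",f['d'],st)
Z=np.nan_to_num(P[...,2],nan=-99);roi=np.zeros(Z.shape,bool);roi[0:152,175:375]=1
def big(m):
    n,l,s,_=cv2.connectedComponentsWithStats(m.astype(np.uint8));return l==1+np.argmax(s[1:,4])
def fit(n,px,z,across_x):
    w=onz("wrist",px,z,st)[:,:2]
    vx,vy,x0,y0=cv2.fitLine(w.astype(np.float32),cv2.DIST_HUBER,0,.5,.01).ravel()
    a=np.arctan2(vy,vx); a=(a+np.pi/4)%np.pi-np.pi/4
    yaw=a-np.pi/2 if across_x else a
    r=(w-[x0,y0])@[-vy,vx];print(n,"yaw",round(float(yaw),3),"pt",(round(float(x0),1),round(float(y0),1)),"mad",np.median(abs(r)).round(2))
lip=big(roi&(Z>20)&(Z<32)&(hsv[...,1]<80)&(np.arange(512)<245));deck=big(roi&(Z>9)&(Z<19)&(hsv[...,1]<80))
blue=roi&cv2.inRange(hsv,(100,100,50),(125,255,255)).astype(bool)
R_=range(25,112)
fit("lip front",[(np.nonzero(lip[r])[0].max()+.5,r) for r in R_],27,1)
fit("lip back",[(np.nonzero(lip[r])[0].min()-.5,r) for r in R_],27,1)
fit("deck near edge",[(np.nonzero(deck[r])[0].min()-.5,r) for r in range(35,115)],14,1)
fit("deck -y",[(c,np.nonzero(deck[:,c])[0].max()+.5) for c in range(230,312)],14,0)
fit("deck +y",[(c,np.nonzero(deck[:,c])[0].min()-.5) for c in range(245,335)],14,0)
y,x=np.nonzero(lip);
fit("lip -y end",[(c,np.nonzero(lip[:,c])[0].max()+.5) for c in range(202,213)],27,0)
fit("lip +y end",[(c,np.nonzero(lip[:,c])[0].min()-.5) for c in range(215,229)],27,0)
fit("blue -y",[(c,np.nonzero(blue[:,c])[0].max()+.5) for c in range(190,340)],5,0)
fit("blue -x",[(np.nonzero(blue[r])[0].min()-.5,r) for r in range(10,115)],5,1)
rr=[r for r in list(range(22,60))+list(range(125,140))];fit("blue +x",[(np.nonzero(blue[r])[0].max()+.5,r) for r in rr],5,1)
red=big((np.indices(Z.shape)[0]<20)&cv2.inRange(hsv,(0,150,80),(5,255,255)).astype(bool));print(np.nanmedian(P[red],0))
```

```text
lip front yaw -0.061 pt (519.3, 61.0) mad 0.26
lip back yaw -0.059 pt (496.7, 55.9) mad 0.25
deck near edge yaw -0.062 pt (524.7, 56.2) mad 0.24
deck -y yaw -0.06 pt (575.5, -4.2) mad 0.26
deck +y yaw -0.065 pt (579.4, 106.8) mad 0.24
lip -y end yaw -0.045 pt (506.6, 2.1) mad 0.26
lip +y end yaw -0.04 pt (511.0, 109.2) mad 0.19
blue -y yaw -0.059 pt (557.3, -7.4) mad 0.31
blue -x yaw -0.061 pt (476.5, 63.0) mad 0.26
blue +x yaw -0.064 pt (665.6, 80.4) mad 0.48
[629.88469412 127.0979896   63.23192306]
```

Scaled: 83.3 mm is 0.1111, 64 mm is 0.0853, 0.194 rad is 0.1235.

```bash
echo '0.0267 0.02 0 0 0 0.0318
0.056 0.04 0 0 0 0.0637
0.0853 0.06 0 0 0 0.0955
0.1111 0.0787 0 0 0 0.1235
0.1111 0.0787 0 0 0 0.1235' > mv.in && python3 nudge.py mv.in
echo '0 0 0 -0.0637 0 0
0 0 0 -0.1273 0 0
0 0 0 -0.191 0 0
0 0 0 -0.2546 0 0
0 0 0 -0.2546 0 0' > mv.in && python3 nudge.py mv.in
echo '0 0 0 0 0 0
0 0 0 0 0 0' > mv.in && python3 nudge.py mv.in
cat > plan.py <<'E'
from h import *
import sys
# usage: plan.py theta dist [b0]: tip at mouth + dist along board; prints move in current tool axes
th,dist,s=map(float,sys.argv[1:4]);U0,V0,yd=565.5,86.4,-.061
st=monitor.read_state();Rt=R.from_euler('xyz',st['eef_rot']).as_matrix()
Rb=R.from_euler('z',yd)*R.from_euler('y',-th)*R.from_euler('z',0)
B=Rb.as_matrix();tool=np.c_[B[:,1],B[:,0],-B[:,2]]
dk=R.from_euler('z',yd).as_matrix();O=dk@[U0,V0,0]
mouth=O+dk@[-59+s,0,18]
tcp=mouth+B@[67+dist,0,15.6-3]
print("pos",st['eef_pos'].round(1),"F",st['wrist_force'].round(1),"gap",round(st['finger_gap'],1),"target",tcp.round(1),"shift",(Rt.T@(tcp-st['eef_pos'])).round(1),"rot",R.from_matrix(Rt.T@tool).as_rotvec().round(3))
Bc=np.c_[Rt[:,1],Rt[:,0],-Rt[:,2]];tip=st['eef_pos']+Bc@[-67,0,-12.6]
print("tip now in dock",(dk.T@(tip-O)).round(1),"tilt",round(float(np.arccos(Bc[2,2])),3))
E
python3 plan.py 0.4 40 10; python3 plan.py .4 15 10
```

```text
clock: 5.1
eef_pos: [614.9, 51.8, 219.8]
eef_rot: [-3.141, -0.0, 1.511]
wrist_force: [0.0, -0.5, -4.7]
finger_gap: 11.4
finger_force: 50.0
clock: 5.6
eef_pos: [612.6, 49.3, 219.9]
eef_rot: [2.742, 0.001, 1.511]
wrist_force: [0.5, -0.3, -3.5]
finger_gap: 11.8
finger_force: 50.0
clock: 5.8
eef_pos: [614.7, 49.5, 220.7]
eef_rot: [2.743, 0.0, 1.51]
wrist_force: [-0.2, -0.7, -4.5]
finger_gap: 12.0
finger_force: 50.0
pos [614.7  49.5 220.7] F [-0.2 -0.7 -4.5] gap 12.0 target [614.3  49.   71.3] shift [ -0.5 -58.3 137.6] rot [-0.002 -0.     0.001]
tip now in dock [-11.9   0.4 183.1] tilt 0.398
pos [614.7  49.5 220.7] F [-0.2 -0.7 -4.5] gap 12.0 target [591.3  50.4  61.5] shift [ -0.4 -83.3 137.6] rot [-0.002 -0.     0.001]
tip now in dock [-11.9   0.4 183.1] tilt 0.398
```

Scaled: 137 mm is 0.1827, 118 mm is 0.1573.

```bash
echo '0 -0.024 0.0573 0 0 0
0 -0.048 0.1133 0 0 0
-0.0007 -0.0667 0.1573 0 0 0
-0.0007 -0.0773 0.1827 0 0 0
-0.0007 -0.0773 0.1827 0 0 0' > mv.in && python3 nudge.py mv.in
echo '0 0 0 0 0 0
0 0 0 0 0 0' > mv.in && python3 nudge.py mv.in
python3 plan.py .4 15 10
python3 - <<'E'
from h import *
s=monitor.read_state()
p,d=camrig.camera("wrist");q,e=camrig.camera("side");np.savez("pics/w3.npz",p=p,d=d,q=q,e=e,pos=s['eef_pos'],rot=s['eef_rot'])
q=cv2.resize(q[110:240,200:350],None,fx=2.9,fy=2.9,interpolation=cv2.INTER_CUBIC)
o=np.zeros((max(384,q.shape[0]),360+q.shape[1],3),np.uint8);o[:384,:360]=p[:,100:460];o[:q.shape[0],360:]=q
cv2.imwrite("pics/w3.png",o[:,:,::-1]);print(o.shape)
E
```

```text
clock: 6.3
eef_pos: [613.0, 49.1, 68.2]
eef_rot: [2.748, 0.001, 1.511]
wrist_force: [-0.6, 0.0, -3.4]
finger_gap: 11.7
finger_force: 50.0
clock: 6.5
eef_pos: [615.2, 49.4, 73.5]
eef_rot: [2.739, -0.0, 1.511]
wrist_force: [0.5, -0.0, -3.4]
finger_gap: 11.8
finger_force: 50.0
pos [615.2  49.4  73.5] F [ 0.5 -0.  -3.4] gap 11.8 target [591.3  50.4  61.5] shift [ -0.4 -26.7   1.6] rot [ 0.002 -0.001  0.001]
tip now in dock [-11.2   0.4  35.6] tilt 0.402
(384, 795, 3)
```

View pics/w3.png

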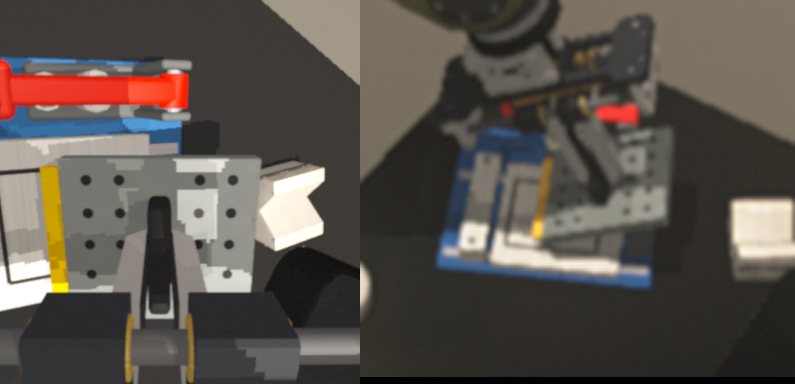

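The wrist view (left) shows the board unchanged in the grip, with its upper edge at row 156 and the tongue at cols 40–60 of the crop. The side view (right) shows the tongue tip at (543,200), hovering over the deck between the lip (485,200) and the latch. It is aligned, so I approach.

Scaled: -22 mm is -0.0293, -18 mm is -0.024.

```bash
echo '0 -0.008 0 0 0 0
0 -0.016 0 0 0 0
0 -0.024 0 0 0 0
0 -0.0293 0 0 0 0
0 -0.0293 0 0 0 0' > mv.in && python3 nudge.py mv.in >/dev/null
echo '0 0 0 0 0 0
0 0 0 0 0 0
0 0 0 0 0 0
0 0 0 0 0 0' > mv.in && python3 nudge.py mv.in
python3 plan.py .4 10 10
python3 - <<'E'
from h import *
s=monitor.read_state()
p,d=camrig.camera("wrist");np.savez("pics/w4.npz",p=p,d=d,pos=s['eef_pos'],rot=s['eef_rot'])
# tongue and lip depth points
hsv=cv2.cvtColor(p,cv2.COLOR_RGB2HSV);P=bydepth("wrist",d,s)
yd=-.061;dk=R.from_euler('z',yd).as_matrix();O=dk@[565.5,86.4,0];Q=(P-O)@dk
for r in (150,170,185,200,215):
    print(r,[(c,*Q[r,c].round(0).astype(int).tolist(),hsv[r,c].tolist()) for c in range(90,200,5) if np.isfinite(Q[r,c,2])])
E
```

```text
clock: 7.5
eef_pos: [594.0, 50.6, 63.1]
eef_rot: [2.742, 0.0, 1.511]
wrist_force: [-0.8, 0.3, -3.8]
finger_gap: 11.3
finger_force: 50.0
pos [594.   50.6  63.1] F [-0.8  0.3 -3.8] gap 11.3 target [586.7  50.7  59.6] shift [-0.4 -8.1  0.4] rot [ 0.    -0.     0.001]
tip now in dock [-32.5   0.3  25.4] tilt 0.4
150 [(90, -56, 54, 25, [18, 25, 172]), (95, -54, 54, 26, [19, 25, 173]), (100, -52, 52, 15, [6, 9, 138]), (105, -50, 51, 4, [104, 163, 141]), (110, -47, 50, 4, [105, 153, 142]), (115, -44, 51, 12, [17, 24, 192]), (120, -41, 51, 13, [18, 23, 192]), (125, -39, 51, 14, [16, 22, 193]), (130, -36, 51, 12, [18, 24, 190]), (135, -33, 51, 13, [18, 21, 204]), (140, -30, 51, 13, [18, 22, 235]), (145, -27, 50, 12, [17, 20, 235]), (150, -25, 50, 13, [17, 24, 204]), (155, -22, 50, 13, [18, 23, 189]), (160, -19, 50, 12, [18, 24, 192]), (165, -16, 50, 14, [18, 24, 192]), (170, -13, 50, 13, [17, 24, 193]), (175, -10, 50, 13, [18, 24, 190]), (180, -7, 49, 14, [15, 24, 190]), (185, -4, 49, 12, [18, 23, 190]), (190, -1, 49, 14, [18, 23, 191]), (195, 2, 49, 13, [19, 22, 188])]
170 [(90, -58, 43, 26,
[... 2378 characters left out ...]
100, -56, 18, 27, [17, 26, 189]), (105, -53, 17, 25, [18, 25, 186]), (110, -51, 10, 3, [106, 153, 142]), (115, -48, 10, 4, [105, 158, 142]), (120, -45, 12, 13, [18, 15, 169]), (125, -43, 12, 14, [18, 25, 187]), (130, -40, 12, 13, [18, 24, 188]), (135, -37, 12, 14, [15, 29, 107]), (140, -34, 11, 13, [19, 27, 161]), (145, -32, 15, 27, [23, 220, 204]), (150, -29, 15, 28, [24, 255, 212]), (155, -27, 15, 30, [24, 255, 213]), (160, -24, 15, 31, [24, 255, 191]), (165, -22, 17, 39, [26, 16, 126]), (170, -19, 17, 40, [30, 14, 125]), (175, -17, 17, 40, [23, 16, 127]), (180, -14, 17, 41, [21, 14, 128]), (185, -12, 17, 42, [130, 19, 41]), (190, -9, 17, 43, [90, 6, 42]), (195, -6, 17, 44, [30, 12, 126])]
```

Scaled: -22 mm is -0.0293, -19 mm is -0.0253.

```bash
echo '-0.0004 -0.0067 0.0005 0 0 0
-0.0004 -0.0133 0.0005 0 0 0
-0.0004 -0.02 0.0005 0 0 0
-0.0004 -0.0253 0.0005 0 0 0
-0.0004 -0.0293 0.0005 0 0 0' > mv.in && python3 nudge.py mv.in
echo '0 0 0 0 0 0
0 0 0 0 0 0
0 0 0 0 0 0' > mv.in && python3 nudge.py mv.in
python3 plan.py .4 -10 10
```

```text
clock: 8.05
eef_pos: [573.4, 51.6, 54.0]
eef_rot: [2.742, -0.0, 1.511]
wrist_force: [0.7, 0.5, -3.7]
finger_gap: 11.4
finger_force: 50.0
clock: 8.35
eef_pos: [574.0, 51.5, 54.3]
eef_rot: [2.741, -0.0, 1.511]
wrist_force: [0.7, 0.3, -3.5]
finger_gap: 11.8
finger_force: 50.0
pos [574.   51.5  54.3] F [ 0.7  0.3 -3.5] gap 11.8 target [568.3  51.9  51.8] shift [-0.  -6.3  0.1] rot [ 0.    -0.     0.001]
tip now in dock [-52.5  -0.   16.6] tilt 0.4
```

No contact so far. I continue to the shoulder in small steps, watching the force.

Scaled: -5 mm is -0.0067, -4 mm is -0.0053.

```bash
echo '0 -0.0027 0 0 0 0
0 -0.0053 0 0 0 0
0 -0.0067 0 0 0 0
0 -0.0067 0 0 0 0' > mv.in && python3 nudge.py mv.in
echo '0 -0.0013 0 0 0 0
0 -0.0027 0 0 0 0
0 -0.0027 0 0 0 0
0 -0.0027 0 0 0 0' > mv.in && python3 nudge.py mv.in
python3 plan.py .4 -10 10
```

```text
clock: 8.75
eef_pos: [569.1, 51.8, 52.1]
eef_rot: [2.742, 0.0, 1.511]
wrist_force: [0.9, -0.0, -3.0]
finger_gap: 11.9
finger_force: 50.0
clock: 9.15
eef_pos: [567.4, 51.9, 51.5]
eef_rot: [2.742, -0.0, 1.511]
wrist_force: [1.1, 0.7, -4.4]
finger_gap: 12.0
finger_force: 50.0
pos [567.4  51.9  51.5] F [ 1.1  0.7 -4.4] gap 12.0 target [568.3  51.9  51.8] shift [-0.   1.   0.1] rot [ 0.    -0.     0.001]
tip now in dock [-59.1  -0.   13.8] tilt 0.4
```

Scaled: -1.4 mm is -0.0019, -0.7 mm is -0.0009.

```bash
echo '0 -0.0009 0 0 0 0
0 -0.0019 0 0 0 0
0 -0.0019 0 0 0 0
0 -0.0019 0 0 0 0' > mv.in && python3 nudge.py mv.in
echo '0 -0.0009 0 0 0 0
0 -0.0019 0 0 0 0
0 -0.0019 0 0 0 0
0 -0.0019 0 0 0 0' > mv.in && python3 nudge.py mv.in
python3 plan.py .4 -10 10
```

```text
clock: 9.55
eef_pos: [566.2, 52.0, 51.0]
eef_rot: [2.741, -0.0, 1.511]
wrist_force: [0.5, -0.0, -3.5]
finger_gap: 11.5
finger_force: 50.0
clock: 9.95
eef_pos: [566.0, 52.1, 51.3]
eef_rot: [2.738, -0.0, 1.511]
wrist_force: [6.5, -1.0, -2.9]
finger_gap: 11.6
finger_force: 50.0
pos [566.   52.1  51.3] F [ 6.5 -1.  -2.9] gap 11.6 target [568.3  51.9  51.8] shift [-0.1  2.4  0.5] rot [ 0.003 -0.001  0.001]
tip now in dock [-60.4   0.   13.4] tilt 0.403
```

Shoulder contact came at +6.5 N in x, with the tip dipped to z 13.4 mm and the tilt at 0.40, so step 1 is met. Next I work out the lowering path for a few tilt angles.

```bash
cat > low.py <<'E'
from h import *
import sys
# usage: low.py theta X clear [s]
yd=-.061;dk=R.from_euler('z',yd).as_matrix();O=dk@[565.5,86.4,0];s=9.4
st=monitor.read_state();Rt=R.from_euler('xyz',st['eef_rot']).as_matrix()
Bc=np.c_[Rt[:,1],Rt[:,0],-Rt[:,2]];o=dk.T@(st['eef_pos']-15.6*Bc[:,2]-O)
print("board est origin",o.round(1),"tilt",round(float(np.arcsin(Bc[2,0])),3),"yaw err",round(float(np.arctan2(Bc[1,0],Bc[0,0])-yd),3),"F",st['wrist_force'].round(1),"M",st['moment'].round(2),"gap",round(st['finger_gap'],1))
for a in sys.argv[1:]:
    th,X,c=map(float,a.split(','))
    B=(R.from_euler('z',yd)*R.from_euler('y',-th)).as_matrix()
    Z=14+c/np.cos(th)+(X+56-s)*np.tan(th)
    t=O+dk@[X,0,Z]+15.6*B[:,2];tool=np.c_[B[:,1],B[:,0],-B[:,2]]
    print(a,np.r_[(Rt.T@(t-st['eef_pos'])).round(1),R.from_matrix(Rt.T@tool).as_rotvec().round(3)].tolist())
E
python3 low.py .4,4,.8 .35,4.2,.8 .3,4.2,.8 .25,4.2,.8 .2,4.2,.8
```

```text
board est origin [ 2.4  0.1 36.9] tilt 0.403 yaw err 0.001 F [ 6.5 -1.  -2.9] M [-0.27 -1.06 -0.08] gap 11.6
.4,4,.8 [-0.1, 1.3, 1.3, 0.003, -0.001, 0.001]
.35,4.2,.8 [-0.1, 1.1, 4.0, 0.053, -0.001, 0.001]
.3,4.2,.8 [-0.1, 0.8, 6.7, 0.103, -0.001, 0.001]
.25,4.2,.8 [-0.1, 0.5, 9.3, 0.153, -0.001, 0.001]
.2,4.2,.8 [-0.1, 0.2, 11.9, 0.203, -0.001, 0.001]
```

Careful with the scale: shifts go in shares of 750 mm and turns go in shares of 90 degrees. That gives: 9 mm is 0.012, 1.8 mm is 0.0024, 0.155 rad is 0.0987.

```bash
echo '0 0.0024 0.0013 0 0 0
0 0.0024 0.0047 0.0318 0 0
0 0.002 0.0083 0.0637 0 0
0 0.0016 0.0117 0.0955 0 0
0 0.0013 0.012 0.0987 0 0' > mv.in && python3 nudge.py mv.in
echo '0 0 0 0 0 0
0 0 0 0 0 0' > mv.in && python3 nudge.py mv.in >/dev/null
python3 low.py .2,4.2,.8 .15,4.2,.8 .1,4.2,.6 .05,4,.3 0,3.6,0
```

```text
clock: 10.45
eef_pos: [569.5, 51.8, 42.1]
eef_rot: [2.898, -0.0, 1.511]
wrist_force: [1.5, 0.9, -3.7]
finger_gap: 11.7
finger_force: 50.0
board est origin [ 3.4  0.  27.4] tilt 0.247 yaw err 0.001 F [ 3.8 -0.9 -5. ] M [-0.14 -0.76 -0.02] gap 11.6
.2,4.2,.8 [-0.0, 0.9, 2.4, 0.047, -0.0, 0.001]
.15,4.2,.8 [-0.0, 1.1, 5.0, 0.097, -0.0, 0.001]
.1,4.2,.6 [-0.0, 1.2, 7.8, 0.147, -0.0, 0.001]
.05,4,.3 [-0.0, 1.0, 10.7, 0.197, -0.0, 0.001]
0,3.6,0 [-0.0, 0.7, 13.5, 0.247, -0.0, 0.001]
```

Scaled: 5 mm is 0.0067, 2.4 mm is 0.0032, 0.097 rad is 0.0618.

```bash
echo '0 0.0013 0 0 0 0
0 0.0016 0.0032 0.0299 0 0
0 0.0017 0.0067 0.0618 0 0
0 0.0017 0.0067 0.0618 0 0
0 0.0017 0.0067 0.0618 0 0' > mv.in && python3 nudge.py mv.in
python3 low.py .1,4.2,.6 .05,4,.3 0,3.6,0
```

```text
clock: 11.15
eef_pos: [571.1, 51.8, 37.6]
eef_rot: [2.993, 0.0, 1.511]
wrist_force: [-2.8, 0.6, -0.4]
finger_gap: 11.9
finger_force: 50.0
board est origin [ 3.7  0.1 22.2] tilt 0.148 yaw err 0.001 F [-2.8  0.6 -0.4] M [0.1  0.45 0.03] gap 11.9
.1,4.2,.6 [-0.1, 0.9, 2.6, 0.048, -0.0, 0.001]
.05,4,.3 [-0.1, 1.0, 5.4, 0.098, -0.0, 0.001]
0,3.6,0 [-0.1, 1.0, 8.3, 0.148, -0.0, 0.001]
```

Scaled: 5.4 mm is 0.0072, 4 mm is 0.0053, 0.098 rad is 0.0624.

```bash
echo '0 0.0007 0.0017 0.0153 0 0
0 0.0008 0.0035 0.0306 0 0
0 0.0008 0.0053 0.0465 0 0
0 0.0008 0.0072 0.0624 0 0
0 0.0008 0.0072 0.0624 0 0' > mv.in && python3 nudge.py mv.in
python3 low.py .05,4,.3 0,3.6,0 0,3.6,-1
```

```text
clock: 11.65
eef_pos: [572.6, 51.6, 32.0]
eef_rot: [3.093, 0.0, 1.511]
wrist_force: [-3.3, 0.2, -3.7]
finger_gap: 11.6
finger_force: 50.0
board est origin [ 3.7  0.  16.4] tilt 0.048 yaw err 0.001 F [-3.3  0.2 -3.7] M [ 0.07  0.66 -0.02] gap 11.6
.05,4,.3 [-0.0, 0.3, -0.4, -0.002, 0.0, 0.001]
0,3.6,0 [-0.0, 0.6, 2.5, 0.048, 0.0, 0.001]
0,3.6,-1 [-0.0, 0.5, 3.5, 0.048, 0.0, 0.001]
```

Scaled: 3.5 mm is 0.0047, 3 mm is 0.004, 0.055 rad is 0.035.

```bash
echo '0 0.0004 0.0016 0.0153 0 0
0 0.0004 0.0032 0.0306 0 0
0 0.0004 0.004 0.035 0 0
0 0.0004 0.0047 0.0382 0 0
0 0.0004 0.0047 0.0382 0 0' > mv.in && python3 nudge.py mv.in
python3 low.py 0,3.6,0
python3 - <<'E'
from h import *
s=monitor.read_state()
p,d=camrig.camera("wrist");q,e=camrig.camera("side");np.savez("pics/w5.npz",p=p,d=d,q=q,e=e,pos=s['eef_pos'],rot=s['eef_rot'])
q=cv2.resize(q[110:240,200:350],None,fx=2.9,fy=2.9,interpolation=cv2.INTER_CUBIC)
o=np.zeros((max(384,q.shape[0]),360+q.shape[1],3),np.uint8);o[:384,:360]=p[:,100:460];o[:q.shape[0],360:]=q
cv2.imwrite("pics/w5.png",o[:,:,::-1])
hsv=cv2.cvtColor(p,cv2.COLOR_RGB2HSV);P=bydepth("wrist",d,s)
m=np.zeros(p.shape[:2],bool);m[158:285,165:350]=1;m[:,215:305]=0
m&=(hsv[...,1]<60)&(hsv[...,2]>80)&np.isfinite(P[...,2])&(abs(P[...,2]-26)<15);A=P[m];c=np.linalg.lstsq(np.c_[A[:,:2]-[570,50],np.ones(len(A))],A[:,2],rcond=None)[0];print("top plane",c,len(A))
E
```

```text
clock: 12.15
eef_pos: [574.0, 51.5, 29.8]
eef_rot: [-3.133, 0.0, 1.511]
wrist_force: [-2.9, -1.0, 2.9]
finger_gap: 12.2
finger_force: 50.0
board est origin [ 4.1  0.  14.2] tilt -0.009 yaw err 0.001 F [-2.9 -1.   2.9] M [-0.11  0.17  0.01] gap 12.2
0,3.6,0 [-0.0, -0.7, 0.2, -0.009, 0.0, 0.001]
top plane [-4.17223442e-03 -6.13366341e-04  2.51252821e+01] 11155
```

View pics/w5.png

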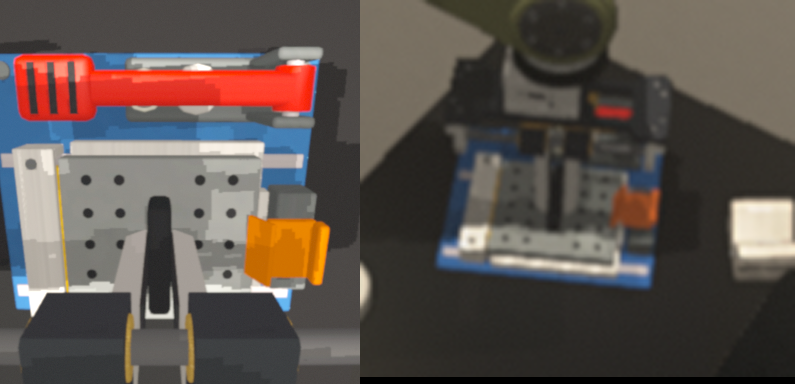

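The board lies flat: the fitted slope is 0.004 and its top is at about 26 mm with the camera bias. The tongue is under the lip at col 60, and the orange latch at (270,250) overlaps the far edge. I release, back off upward and measure again.

Scaled: -1 mm is -0.0013, -0.009 rad is -0.0057.

```bash
echo '0 0 -0.0013 -0.0057 0 0
0 0 -0.0013 -0.0057 0 0
0 0 -0.0013 -0.0057 0 0
0 0 -0.0013 -0.0057 0 0' > mv.in && python3 nudge.py mv.in 36
echo '0 0 -0.0267 0 0 0
0 0 -0.0733 0 0 0
0 0 -0.12 0 0 0
0 0 -0.16 0 0 0
0 0 -0.1867 0 0 0' > mv.in && python3 nudge.py mv.in
echo '0 0 0 0 0 0
0 0 0 0 0 0
0 0 0 0 0 0' > mv.in && python3 nudge.py mv.in
python3 - <<'E'
from h import *
s=monitor.read_state()
p,d=camrig.camera("wrist");np.savez("pics/w6.npz",p=p,d=d,pos=s['eef_pos'],rot=s['eef_rot']);cv2.imwrite("pics/w6.png",p[:,:,::-1])
print(s['eef_pos'],s['eef_rot'])
hsv=cv2.cvtColor(p,cv2.COLOR_RGB2HSV);P=bydepth("wrist",d,s)
yd=-.061;dk=R.from_euler('z',yd).as_matrix();O=dk@[565.5,86.4,0];Q=(P-O)@dk
Z=np.nan_to_num(Q[...,2],nan=-99)
b=(abs(Q[...,0])<45)&(abs(Q[...,1])<44)&(abs(Z-25)<5)&(abs(Q[...,0]-4)>12);A=Q[b];print("board plane",np.linalg.lstsq(np.c_[A[:,:2]-[4,0],np.ones(len(A))],A[:,2],rcond=None)[0],len(A))
lat=cv2.inRange(hsv,(5,120,100),(20,255,255)).astype(bool)&(Z>15)&(Z<60);L=Q[lat];print("latch",lat.sum(),np.percentile(L,[1,50,99],axis=0).round(1).tolist())
red=cv2.inRange(hsv,(0,150,80),(5,255,255)).astype(bool)&(Z>40)&(Z<90);r=Q[red];print("red",np.percentile(r,[1,50,99],axis=0).round(1).tolist());pad=r[r[:,0]<r[:,0].min()+32];print("pad",np.percentile(pad,[2,50,98],axis=0).round(1).tolist())
E
```

```text
clock: 12.65
eef_pos: [573.6, 51.6, 30.2]
eef_rot: [-3.141, -0.0, 1.511]
wrist_force: [0.5, 1.3, -0.4]
finger_gap: 35.8
finger_force: 0.0
clock: 13.15
eef_pos: [574.2, 51.6, 172.7]
eef_rot: [3.14, -0.0, 1.511]
wrist_force: [-0.6, 0.3, -0.5]
finger_gap: 36.2
finger_force: 0.0
clock: 13.45
eef_pos: [573.2, 51.5, 168.6]
eef_rot: [-3.138, 0.0, 1.511]
wrist_force: [-0.6, 0.4, -0.5]
finger_gap: 35.5
finger_force: 0.0
[573.15582307  51.54378888 168.62116509] [-3.13835950e+00  1.94086597e-04  1.51078767e+00]
board plane [-2.71625844e-04  4.90611501e-05  2.49043551e+01] 6095
latch 1587 [[-50.9, -16.6, 19.3], [72.9, 2.2, 35.2], [92.1, 18.1, 44.0]]
red [[-50.2, 72.9, 61.6], [3.2, 84.1, 64.5], [65.8, 95.2, 67.5]]
pad [[-50.4, 72.6, 63.9], [-34.8, 84.0, 65.8], [-20.3, 95.2, 67.7]]
```

View pics/w6.png

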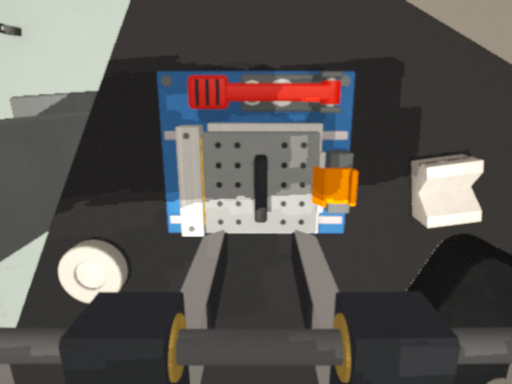

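The wrist view shows the board seated between the lip (col 190) and the latch (cols 312–358), which overlaps its far edge at col 322. The fitted plane is flat with its top at 26 mm. The pad is at (208,92), which gives dock coordinates of about (-36,84,67) and matches the spec. I close the fingers and move above the pad.

Scaled: 84 mm is 0.112, -40.5 mm is -0.054.

```bash
echo '0.04 -0.02 0 0 0 0
0.08 -0.04 0 0 0 0
0.112 -0.054 0.0267 0 0 0
0.112 -0.054 0.0733 0 0 0
0.112 -0.054 0.1093 0 0 0' > mv.in && python3 nudge.py mv.in 0 20
echo '0 0 0 0 0 0
0 0 0 0 0 0
0 0 0 0 0 0' > mv.in && python3 nudge.py mv.in
python3 - <<'E'
from h import *
s=monitor.read_state();O=R.from_euler('z',-.061).as_matrix()@[565.5,86.4,0]
print("TCP dock",(R.from_euler('z',-.061).as_matrix().T@(s['eef_pos']-O)).round(1),s['eef_rot'])
f=np.load("pics/w6.npz");st=dict(eef_pos=f['pos'],eef_rot=f['rot'])
print("nose",((onz("wrist",[(312,185),(322,150)],28,st)-O)@R.from_euler('z',-.061).as_matrix()).round(1))
f=np.load("pics/w2.npz");st=dict(eef_pos=f['pos'],eef_rot=f['rot'])
print("nose before",((onz("wrist",[(323,100)],28,st)-O)@R.from_euler('z',-.061).as_matrix()).round(1))
E
```

```text
clock: 14.0
eef_pos: [537.2, 138.5, 85.8]
eef_rot: [-3.139, 0.0, 1.512]
wrist_force: [0.2, -0.6, 0.2]
finger_gap: 1.3
finger_force: 0.0
clock: 14.3
eef_pos: [539.0, 137.8, 89.6]
eef_rot: [3.141, -0.0, 1.511]
wrist_force: [0.1, 0.3, 0.5]
finger_gap: -0.2
finger_force: 0.0
TCP dock [-35.9  84.   89.6] [ 3.14078652e+00 -4.56574020e-04  1.51051609e+00]
nose [[54.3 -0.5 28. ]
 [62.2 32.9 28. ]]
nose before [[53.7 -4.6 28. ]]
```

Scaled: 58 mm is 0.0773, 46 mm is 0.0613.

```bash
echo '0 0 0.024 0 0 0
0 0 0.0427 0 0 0
0 0 0.0613 0 0 0
0 0 0.0773 0 0 0
0 0 0.0773 0 0 0' > mv.in && python3 nudge.py mv.in
echo '0 0 0 0 0 0
0 0 0 0 0 0' > mv.in && python3 nudge.py mv.in
python3 - <<'E'
from h import *
s=monitor.read_state();print(s['eef_pos'],s['wrist_force'])
p,d=camrig.camera("top");cv2.imwrite("pics/t7.png",p[:,:,::-1])
E
```

```text
clock: 14.8
eef_pos: [537.9, 137.8, 29.2]
eef_rot: [-3.139, 0.0, 1.511]
wrist_force: [-1.9, -0.1, 5.8]
finger_gap: 0.8
finger_force: 2.8
clock: 15.0
eef_pos: [537.7, 137.8, 30.3]
eef_rot: [-3.139, 0.0, 1.511]
wrist_force: [-4.1, 0.7, 5.0]
finger_gap: 0.3
finger_force: 2.9
[537.70623867 137.81018861  30.28577099] [-4.13703722  0.67105341  5.01882768]
```

The contact force is 5–6 N at z 30, about 0.37 rad, so the lever is down. I release it and do three more strokes for margin, going 1 mm deeper.

Scaled: -48 mm is -0.064, -30 mm is -0.04.

```bash
echo '0 0 -0.02 0 0 0
0 0 -0.04 0 0 0
0 0 -0.064 0 0 0
0 0 -0.064 0 0 0
0 0 -0.064 0 0 0' > mv.in && python3 nudge.py mv.in
echo '0 0 0.0187 0 0 0
0 0 0.04 0 0 0
0 0 0.0653 0 0 0
0 0 0.0653 0 0 0
0 0 0.0653 0 0 0' > mv.in && python3 nudge.py mv.in
echo '0 0 -0.02 0 0 0
0 0 -0.04 0 0 0
0 0 -0.0653 0 0 0
0 0 -0.0653 0 0 0
0 0 -0.0653 0 0 0' > mv.in && python3 nudge.py mv.in
echo '0 0 0.0187 0 0 0
0 0 0.04 0 0 0
0 0 0.0653 0 0 0
0 0 0.0653 0 0 0
0 0 0.0653 0 0 0' > mv.in && python3 nudge.py mv.in
echo '0 0 -0.02 0 0 0
0 0 -0.04 0 0 0
0 0 -0.0653 0 0 0
0 0 -0.0653 0 0 0
0 0 -0.0653 0 0 0' > mv.in && python3 nudge.py mv.in
echo '0 0 0.0187 0 0 0
0 0 0.04 0 0 0
0 0 0.066 0 0 0
0 0 0.066 0 0 0
0 0 0.066 0 0 0' > mv.in && python3 nudge.py mv.in
echo '0 0 -0.02 0 0 0
0 0 -0.0467 0 0 0
0 0 -0.0933 0 0 0
0 0 -0.1467 0 0 0
0 0 -0.1733 0 0 0' > mv.in && python3 nudge.py mv.in
echo '-0.0667 0 0 0 0 0
-0.1133 0.0533 0 0 0 0
-0.1133 0.0533 0 0 0 0
-0.1133 0.0533 0 0 0 0
-0.1133 0.0533 0 0 0 0' > mv.in && python3 nudge.py mv.in
python3 - <<'E'
from h import *
s=monitor.read_state();print(s['eef_pos'],s['wrist_force'])
p,d=camrig.camera("wrist");cv2.imwrite("pics/w8.png",p[:,:,::-1])
hsv=cv2.cvtColor(p,cv2.COLOR_RGB2HSV);P=bydepth("wrist",d,s)
dk=R.from_euler('z',-.061).as_matrix();O=dk@[565.5,86.4,0];Q=(P-O)@dk;Z=np.nan_to_num(Q[...,2],nan=-99)
b=(abs(Q[...,0])<45)&(abs(Q[...,1])<44)&(abs(Z-25)<5)&(abs(Q[...,0]-4)>12);A=Q[b];print("board plane",np.linalg.lstsq(np.c_[A[:,:2]-[4,0],np.ones(len(A))],A[:,2],rcond=None)[0],len(A))
red=cv2.inRange(hsv,(0,150,80),(5,255,255)).astype(bool)&(Z>20)&(Z<90);r=Q[red];pad=r[r[:,0]<-22];print("pad",np.percentile(pad,[2,50,98],axis=0).round(1).tolist())
E
```

```text
clock: 15.55
eef_pos: [538.6, 137.9, 78.9]
eef_rot: [3.141, -0.0, 1.511]
wrist_force: [0.0, -0.4, -0.5]
finger_gap: 0.6
finger_force: 0.0
clock: 16.05
eef_pos: [537.6, 137.8, 27.8]
eef_rot: [-3.139, 0.0, 1.511]
wrist_force: [-1.6, 0.3, 5.1]
finger_gap: 0.3
finger_force: 2.8
clock: 16.55
eef_pos: [538.3, 137.8, 78.2]
eef_rot: [-3.141, -0.0, 1.511]
wrist_force: [0.7, 0.6, -1.2]
finger_gap: 0.4
finger_force: 0.0
clock: 17.05
eef_pos: [537.5, 137.8, 27.6]
eef_rot: [-3.139, 0.0, 1.511]
wrist_force: [-2.4, 0.5, 5.7]
finger_gap: 0.9
finger_force: 2.9
clock: 17.55
eef_pos: [538.2, 137.8, 77.9]
eef_rot: [-3.141, -0.0, 1.511]
wrist_force: [-0.1, -0.3, -0.3]
finger_gap: 0.3
finger_force: 0.0
clock: 18.05
eef_pos: [537.4, 137.8, 27.3]
eef_rot: [-3.138, 0.0, 1.511]
wrist_force: [-4.3, 0.3, 8.8]
finger_gap: 0.7
finger_force: 4.8
clock: 18.55
eef_pos: [538.8, 137.9, 160.6]
eef_rot: [3.141, -0.0, 1.511]
wrist_force: [0.9, 0.3, -0.2]
finger_gap: 0.6
finger_force: 0.0
clock: 19.05
eef_pos: [572.6, 51.2, 157.7]
eef_rot: [-3.139, 0.0, 1.511]
wrist_force: [0.6, 1.8, 0.1]
finger_gap: 0.4
finger_force: 0.0
[572.55904543  51.2240774  157.73159499] [0.55928596 1.8161687  0.06886057]
board plane [ 5.94512625e-05 -4.04128344e-04  2.48964012e+01] 6499
pad [[-50.5, 72.6, 63.8], [-35.6, 84.3, 65.7], [-22.6, 95.7, 67.5]]
```

View pics/w8.png

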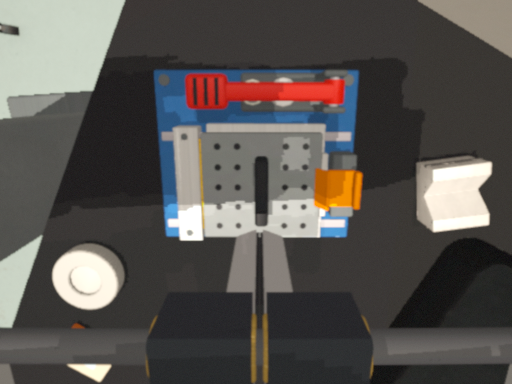

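The final view shows the board flat under the lip and latch, with the latch at (338,190). The pad is back up at (207,92) with its top at 67 mm. The arm is clear and the ring gauge and V-block have not moved.

```bash
python3 -c "
from cell import manip, camrig, monitor, ticket
print(ticket.sign_off())"
```

```text
the job is handed in; nothing more can be done
None
```

I mounted the board on the dock, where it measures flat and latched, gave the pump lever four full strokes, and handed the job in at about 19 s with the lever back up and the bystanders not touched.

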